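# Reagent bottles in order of height along the rail

### The job

Line up the three screw-cap bottles and the little brown vial on the bottle rail by height, one in the middle of each rubber seat: the tallest next to the rail's tall upright end plate, then ever shorter, with the vial at the far end by the low plate. Keep them upright all the time, never tipping one over, and leave them standing free.

Things in the scene. Friction and masses are not known exactly. Their poses are not given: they have to be found in the camera images.
- white_bottle_centre (a point): The tallest: round opaque white plastic screw-cap bottle with white cap, 121 mm tall; body 66 mm diameter up to 106 mm above its foot, cap 45 mm. Loose, stands upright on the worktop (z = 0), alone in one of four places along the front. The point is its centre, half-way up; z axis up along the bottle, yaw of no meaning. To keep the gripper's body off the cap, grip the body from above, rather higher than the centre, some 36 mm below the top of the cap.
- clear_bottle_centre (a point): Second in height: round clear screw-cap bottle with blue cap, 110 mm tall; body 56 mm diameter up to 94 mm above its foot, cap 38 mm. Loose, stands upright on the worktop (z = 0), alone in one of four places along the front. The point is its centre, half-way up; z axis up along the bottle, yaw of no meaning. To keep the gripper's body off the cap, grip the body from above, rather higher than the centre, some 36 mm below the top of the cap.
- brown_bottle_centre (a point): Third in height: round brown screw-cap bottle with black cap, 101 mm tall; body 48 mm diameter up to 85 mm above its foot, cap 33 mm. Loose, stands upright on the worktop (z = 0), alone in one of four places along the front. The point is its centre, half-way up; z axis up along the bottle, yaw of no meaning. To keep the gripper's body off the cap, grip the body from above, rather higher than the centre, some 36 mm below the top of the cap.
- brown_vial_centre (a point): The shortest: small brown glass vial with white cap, 53 mm tall; body 22 mm diameter up to 45 mm (the shoulder narrows from about 35 mm) above its foot. Loose, stands upright on the worktop (z = 0), alone in one of four places along the front. The point is its centre, half-way up; z axis up along the bottle, yaw of no meaning. Grip it round the body at about the centre.
- seat_a_top (a point): One of four equal round flat black rubber seats, 74 mm diameter, with a thin grey ring line; they lie in a straight row, 90 mm apart, on the rail (a flat aluminium strip 445 x 90 mm, fixed to the worktop). Which of the four it is changes. The point is the centre of its flat top, 8 mm above the worktop, where a bottle's foot stands; z up, y along the row, x across it.
- seat_b_top (a point): One of four equal round flat black rubber seats, 74 mm diameter, with a thin grey ring line; they lie in a straight row, 90 mm apart, on the rail (a flat aluminium strip 445 x 90 mm, fixed to the worktop). Which of the four it is changes. The point is the centre of its flat top, 8 mm above the worktop, where a bottle's foot stands; z up, y along the row, x across it.
- seat_c_top (a point): One of four equal round flat black rubber seats, 74 mm diameter, with a thin grey ring line; they lie in a straight row, 90 mm apart, on the rail (a flat aluminium strip 445 x 90 mm, fixed to the worktop). Which of the four it is changes. The point is the centre of its flat top, 8 mm above the worktop, where a bottle's foot stands; z up, y along the row, x across it.
- seat_d_top (a point): One of four equal round flat black rubber seats, 74 mm diameter, with a thin grey ring line; they lie in a straight row, 90 mm apart, on the rail (a flat aluminium strip 445 x 90 mm, fixed to the worktop). Which of the four it is changes. The point is the centre of its flat top, 8 mm above the worktop, where a bottle's foot stands; z up, y along the row, x across it.
- upright_end: The tall end of the rail: a fixed upright steel plate 84 mm wide, 6 mm thick, standing across the strip at one end of the row, on a 30 mm wide foot; its top is 107 mm above the worktop. It may be at the left or the right end; the other end of the strip has a like plate only 21 mm high. The origin is under the plate's middle, 5 mm above the worktop, in line with the row, 70 mm beyond the nearest seat's centre; z up, y along the row.
Things that resemble listed ones, but are neither listed nor needed, are in the scene too. What is shaped like the part that bears clear_bottle_centre but yellow is not meant.

How it is judged:
By the outcome, as a careful person would: the job done as asked, in the order asked, and still so for the second after the job is handed in, with the robot touching nothing.
It also fails if it takes over 96 s, if anything falls off the work surface, if the arm or the gripper's body presses on something with over 40 N, if the wrist force passes 120 N, or if a joint passes its speed limit or range.

### The arm

A 7-joint arm with a two-finger parallel gripper is mounted at the origin on a cart in front of the work surface, level with it; the furniture and walls round the work are solid. World frame = base frame: x ahead of the robot, y to its left, z up, the work surface at z = 0. Lengths are in mm, angles in rad, forces in N, time in s.
With the tool pointing down it reaches from about 425 to 925 mm from the base axis. Payload 6.8 kg.
Tool frame: the origin (TCP) lies midway between the tips of the shut fingers; the grasp point (between the pads) lies 19 mm behind it (r.pinch_z is the distance from the TCP to the grasp point, in mm); x points along the fingers, y is the direction in which the jaws open and shut, and the axes are right-handed (so a half turn about x gives the same grasp; the last joint's range is limited). The gripper opens to 88 mm and grips with 3 to 60 N. Pads are 20 mm wide; open, the fingers measure 115 mm over their backs; the gripper's body (75 mm by 178 mm) begins 61 mm behind the grasp point.
Start: joints at [-1.247, 0.477, 0.022, 1.555, -0.011, 1.109, -0.083], TCP at [282.49, 613.063, 222.664] pointing down, gripper open.
Joint ranges: [-2.96, 2.96], [-0.34, 2.1], [-1.41, 1.46], [0.24, 2.44], [-1.37, 4.51], [0.17, 1.92], [-2.96, 2.96]. Speed limits (rad/s): [2.39, 2.39, 3.14, 3.14, 3.14, 3.14, 3.14].

### API

Orientations are given as a rotation vector (axis times angle).
In Python, from bench import r gives the robot as it stands.
- The arm moves only by the tool servo_tool, never from a script. Its argument "targets" is a list of rows, each a list of 7 numbers: the opening, from 0 (shut) to 1 (fully open), then the shift along the tool's x, y, z in cm, then the turn, a rotation vector about the tool's x, y, z in rad. A call has 1 to 20 rows; each row is the pose to reach, as a shift and turn from the pose measured when the call began, along the tool's axes at that moment; what a row does not reach only later rows make up. A row lasts 1/10 s, in which the tool goes at most 50 mm and 8.59 degrees, less where a joint would pass 70% of its speed; a pose out of reach is approached as far as the arm can. A call with a gripper value outside its range is refused whole. The fingers move at their own pace and stop on an object; the grip force is fixed at half the most. Time passes only in rows, so rows that repeat a pose let the fingers close. It gives the time, the measured TCP pose, the force and the opening at its end, in the units of the state.
- r.get_state(): the state, without advancing time (a new reading comes with each control period).
- r.capture(name): name is "side" or "top" or "wrist"; returns a dict with "pixels" (384x512x3 uint8, red, green, blue), "intrinsics" (3x3 intrinsics, pixels), "camera_from_world" (4x4, takes a point from world to camera coordinates). Camera axes: x right, y down, z forward; pixel columns grow to the right and rows downward; lengths in mm; the calibration is good to about 2 mm. A picture is of the moment at which its call begins. There is no depth.
- r.hand_in(): hands the job in, once; it reports no verdict.
Trained networks look in the newest picture that a camera, given by its name, has taken for a name from the list of things; names that differ only in an ending like _2 or _b are one class to them, and where a whole thing is asked for, a point or a joint stands for the part that bears it (a point fixed in the world has none). Each returns a list of dicts, best first, with "p" (0 to 1); they miss things now and then, are a little off and sometimes report something else, mostly with a low value. They report only what shows in the picture. A call takes as long as a camera call. They do not tell look-alikes from the thing itself.
- r.look_for(name, camera): "pixel" ([column, row] in pixels, amid what is visible of it).
- r.pinpoint(name, camera): "pixel" ([column, row] in pixels: a listed point, or the origin of a listed thing).
The state is a dict: "time": time; "qpos": joint angles; "dq": joint speeds; "tau": joint torques, N m; "tcp_pos": TCP position; "tool_rot": TCP orientation; "wrist_force": force on the tool from outside, world axes, zero at the start; "wrist_torque": the same for the moment, N m; "finger_gap": finger opening in mm.
Only numpy, scipy, OpenCV 4.12 (cv2) and the standard library are available. Lean on these libraries where they do the work, as an engineer would, in place of code of your own. Each camera call takes 0.05 s, during which the arm holds its last target.

## Working session

There is one attempt and no reset: what is moved stays moved. The work goes in short steps, Python scripts to look and compute and a tool call to move; the robot and the scene stay as the last step left them, time stands still between calls to the robot, and variables do not carry over. Pictures are saved under pics/ and viewed, and the job is handed in when it is done.

Besides the shell and the picture viewer there is one more tool, called as name(argument=value, ...) on one line, values as JSON. servo_tool: Moves the arm, as the interface text tells. Its arguments: {"type":"object","properties":{"targets":{"type":"array","items":{"type":"array","items":{"type":"number"}}}},"required":["targets"]}

```bash
ls; mkdir -p pics
python3 - <<'E'
from bench import r
import cv2
s=r.get_state(); print(s)
for c in ["side","top","wrist"]:
    d=r.capture(c); cv2.imwrite(f"pics/{c}0.png",d["pixels"][:,:,::-1])
    print(c,d["intrinsics"],d["camera_from_world"].round(3) if hasattr(d["camera_from_world"],'round') else d["camera_from_world"])
    for n in ["white_bottle_centre","clear_bottle_centre","brown_bottle_centre","brown_vial_centre","seat_a_top","upright_end"]:
        print(n,[(x["pixel"],round(x["p"],2)) for x in r.pinpoint(n,c)])
print(r.pinch_z)
E
```

```text
pics
{'time': 0.0, 'qpos': array([-1.24711338,  0.47780104,  0.02235304,  1.55641108, -0.0114907 ,
        1.10929089, -0.08310792]), 'dq': array([ 1.05369017e-03, -8.45027654e-05, -1.05232725e-03,  6.70732248e-04,
        8.95203431e-05,  1.00015817e-03,  8.15173182e-04]), 'tau': array([-2.31264676e-04, -5.82853889e+01,  1.53446596e+00, -2.72607619e+01,
       -5.43239771e-02,  1.71156437e-02,  1.63408749e-04]), 'tcp_pos': array([282.25989307, 612.50916083, 221.69840317]), 'tool_rot': array([ 0.33725417,  1.5443776 , -0.34004611]), 'wrist_force': array([-0.12987381, -1.11948292,  0.33479853]), 'wrist_torque': array([-0.04206874,  0.02936273, -0.013848  ]), 'finger_gap': 88.2881661464907}
side [[400.52458646   0.         257.6352283 ]
 [  0.         400.52458646 192.13036654]
 [  0.           0.           1.        ]] [[-6.990000e-01  7.150000e-01  1.200000e-02  1.495780e+02]
 [ 5.110000e-01  5.110000e-01 -6.910000e-01 -3.885060e+02]
 [-5.000000e-01 -4.780000e-01 -7.230000e-01  1.672246e+03]
 [ 0.000000e+00  0.000000e+00  0.000000e+00  1.000000e+00]]
white_bottle_centre [([195.0, 147
[... 790 characters left out ...]

brown_vial_centre [([295.7, 241.7], 0.51)]
seat_a_top [([260.8, 198.6], 0.77), ([295.8, 239.4], 0.7), ([268.4, 264.0], 0.2)]
upright_end [([330.0, 221.3], 0.69)]
wrist [[269.12726405   0.         255.78183116]
 [  0.         269.12726405 187.03924753]
 [  0.           0.           1.        ]] [[ 4.18000e-01  9.08000e-01  1.00000e-03 -6.74902e+02]
 [ 8.76000e-01 -4.04000e-01  2.64000e-01 -3.15030e+01]
 [ 2.40000e-01 -1.10000e-01 -9.64000e-01  3.89590e+02]
 [ 0.00000e+00  0.00000e+00  0.00000e+00  1.00000e+00]]
white_bottle_centre []
clear_bottle_centre [([276.7, 284.3], 0.91), ([330.7, 214.9], 0.74)]
brown_bottle_centre []
brown_vial_centre []
seat_a_top []
upright_end []
18.700000000000003
```

View pics/side0.png

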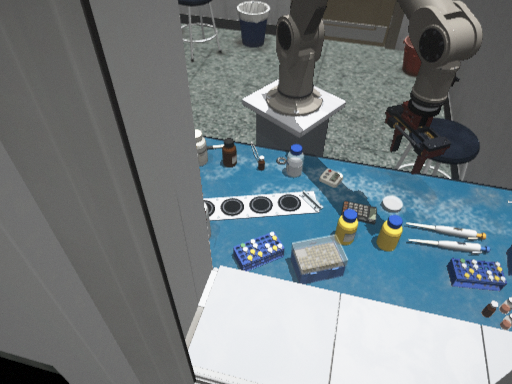

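View pics/top0.png

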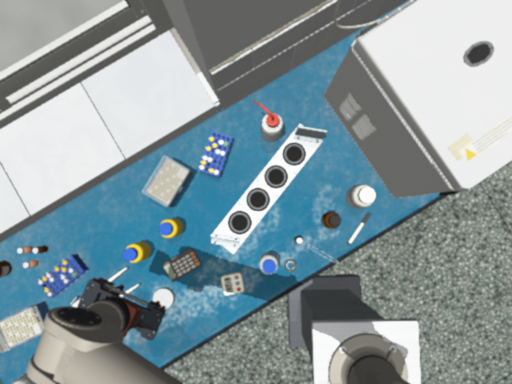

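View pics/wrist0.png

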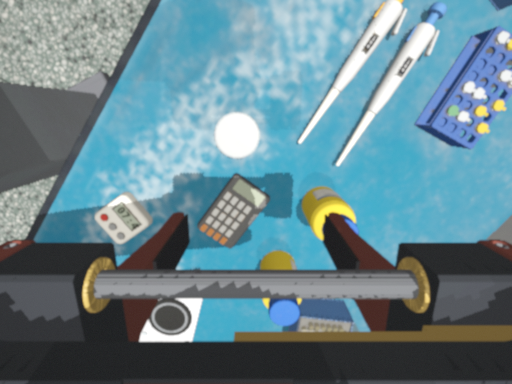

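```bash
cat > h.py <<'E'
import numpy as np, cv2
from bench import r
from scipy.spatial.transform import Rotation as R
def ray(d,px):
    K=np.array(d["intrinsics"]);T=np.array(d["camera_from_world"])
    v=np.linalg.inv(K)@[px[0],px[1],1]
    return -T[:3,:3].T@T[:3,3], T[:3,:3].T@v
def onz(d,px,z):
    o,v=ray(d,px); return o+v*(z-o[2])/v[2]
def tri(l):
    A=np.zeros((3,3));b=np.zeros(3)
    for d,p in l:
        o,v=ray(d,p);v=v/np.linalg.norm(v);P=np.eye(3)-np.outer(v,v);A+=P;b+=P@o
    x=np.linalg.solve(A,b); return x
def proj(d,X):
    K=np.array(d["intrinsics"]);T=np.array(d["camera_from_world"])
    c=K@(T[:3,:3]@np.array(X)+T[:3,3]); return c[:2]/c[2]
def save(d,n,box=None,s=1):
    im=d["pixels"][:,:,::-1]
    if box: im=im[box[1]:box[3],box[0]:box[2]]
    cv2.imwrite("pics/"+n,cv2.resize(im,None,fx=s,fy=s,interpolation=cv2.INTER_CUBIC))
def pp(n,c): return [([round(float(q),1) for q in x["pixel"]],round(x["p"],2)) for x in r.pinpoint(n,c)]
E
python3 - <<'E'
from h import *
t=r.capture("top");s=r.capture("side")
save(t,"top1.png",(200,80,400,290),3.6-1); save(s,"side1.png",(185,120,345,230),4)
print(ray(t,(255,190))[0],ray(s,(255,190))[0])
for n,h,a,b in [("w",60.5,(356.7,194.1),(195,147.8)),("c",55,(268,264),(292.2,159.1)),("br",50.5,(329.1,221.5),(230.2,154.1)),("v",26.5,(295.7,241.7),(257.2,163.8))]:
    print(n,onz(t,a,h),onz(s,b,h),tri([(t,a),(s,b)]))
for n in ["white_bottle_centre","clear_bottle_centre","brown_bottle_centre","brown_vial_centre","seat_a_top"]:
    print(n,pp(n,"top"),pp(n,"side"))
for p in [(240,223),(258,200),(277,177),(294,154)]: print(onz(t,p,8))
E
```

```text
[ 477.98429119  315.3575767  1145.22188385] [1139.08335151  890.21465961  937.93534079]
w [531.61955883  26.61822535  60.5       ] [533.52506607  15.48055926  60.5       ] [534.52294562  24.53559178  65.44832975]
c [333.61485174 289.88936749  55.        ] [338.63947132 281.67686268  55.        ] [336.99483798 286.35630319  56.91208901]
br [453.19939447 107.76362315  50.5       ] [463.69536618 114.35250815  50.5       ] [453.68999549 104.57738102  38.22687007]
v [394.35166474 204.92180298  26.5       ] [414.80369741 194.17200077  26.5       ] [401.10563074 196.0970703   18.31656965]
white_bottle_centre [([360.0, 193.0], 0.71)] [([191.2, 151.1], 0.51)]
clear_bottle_centre [([167.5, 228.0], 0.96), ([140.3, 253.7], 0.95), ([272.1, 262.0], 0.75)] [([389.2, 229.0], 0.82), ([291.6, 157.8], 0.77), ([342.6, 224.9], 0.65)]
brown_bottle_centre [([328.2, 220.9], 0.64), ([301.8, 134.2], 0.31)] [([231.0, 152.5], 0.8)]
brown_vial_centre [([296.3, 239.8], 0.47)] [([258.7, 163.2], 0.63)]
seat_a_top [([259.3, 199.5], 0.82)] [([262.1, 202.0], 0.74)]
[452.92625966 371.62895897   8.        ]
[522.14218056 315.22275068   8.        ]
[591.78313531 255.34350482   8.        ]
[662.04263095 201.21351925   8.        ]
```

View pics/top1.png

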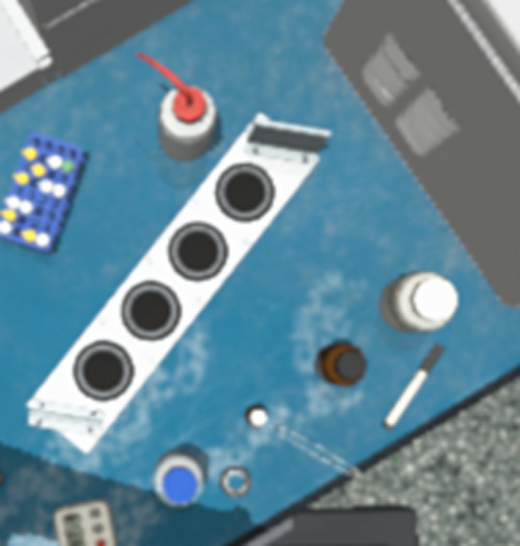

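View pics/side1.png

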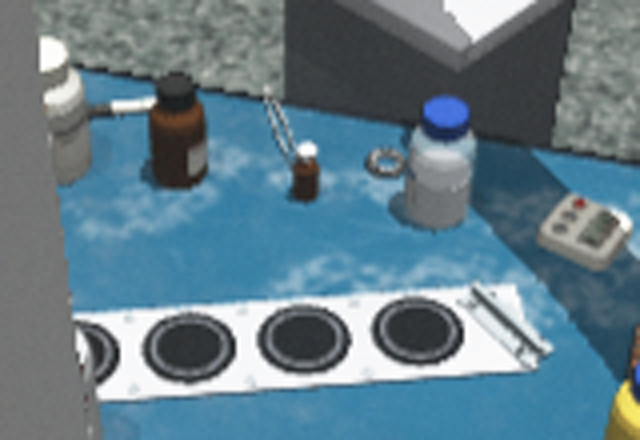

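Run:
```python
from h import *
st=r.get_state();Rt=R.from_rotvec(st["tool_rot"]).as_matrix();print(Rt.round(3),st["time"])
w=r.capture("wrist");o,v=ray(w,(256,187));print(o,Rt.T@(o-st["tcp_pos"]),Rt.T@v, "cam axes in tool",(Rt.T@np.array(w["camera_from_world"])[:3,:3].T).round(3))
t=r.capture("top")
for p in [(327,97),(385,195),(388,197)]: print(onz(t,p,0))
for z in (200,300,400,500,600): print(z,onz(t,(460,190),z),onz(t,(357,42),z))
print(onz(t,(312,132),107))
save(t,"top2.png",(310,20,510,240),2.6)
```

```text
[[-0.     0.419  0.908]
 [ 0.     0.908 -0.419]
 [-1.     0.    -0.   ]] 1.65
[216.35262513 643.06323539 384.59001638] [-161.93464408   -0.43821891  -72.62566269] [0.96445931 0.00157383 0.264228  ] cam axes in tool [[-0.001 -0.264  0.964]
 [ 1.    -0.     0.001]
 [-0.     0.964  0.264]]
[841.5144849  92.2253032   0.       ]
[530.09544831 -76.36764894   0.        ]
[523.74655317 -85.32108116   0.        ]
200 [ 529.91402291 -198.4448004   200.        ] [922.61015401  48.27618253 200.        ]
300 [ 524.42010316 -144.08694158  300.        ] [875.57084288  76.53212949 300.        ]
400 [518.92618341 -89.72908277 400.        ] [828.53153175 104.78807645 400.        ]
500 [513.43226367 -35.37122396 500.        ] [781.49222062 133.04402342 500.        ]
600 [507.93834392  18.98663486 600.        ] [734.45290948 161.29997038 600.        ]
[707.69703097 158.63790498 107.        ]
```

View pics/top2.png

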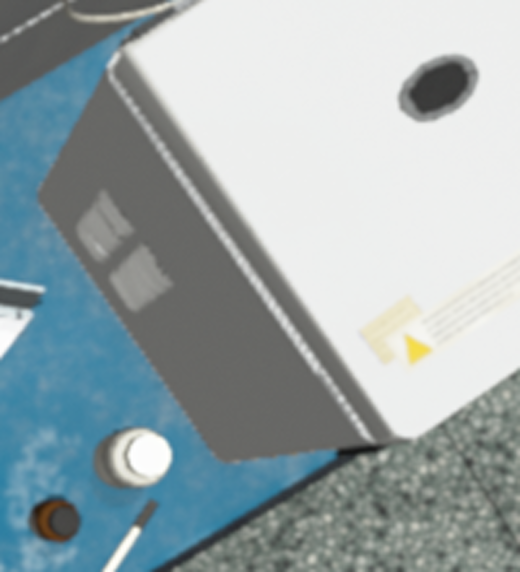

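servo_tool(targets=[[1, -2.8, -29.5, 34.3, 0.405, 0, 0], [1, -2.8, -29.5, 34.3, 0.405, 0, 0], [1, -2.8, -29.5, 34.3, 0.405, 0, 0], [1, -2.8, -29.5, 34.3, 0.405, 0, 0], [1, -2.8, -29.5, 34.3, 0.405, 0, 0], [1, -2.8, -29.5, 34.3, 0.405, 0, 0], [1, -2.8, -29.5, 34.3, 0.405, 0, 0], [1, -2.8, -29.5, 34.3, 0.405, 0, 0], [1, -2.8, -29.5, 34.3, 0.405, 0, 0], [1, -2.8, -29.5, 34.3, 0.405, 0, 0], [1, -2.8, -29.5, 34.3, 0.405, 0, 0], [1, -2.8, -29.5, 34.3, 0.405, 0, 0], [1, -2.8, -29.5, 34.3, 0.405, 0, 0], [1, -2.8, -29.5, 34.3, 0.405, 0, 0], [1, -2.8, -29.5, 34.3, 0.405, 0, 0], [1, -2.8, -29.5, 34.3, 0.405, 0, 0]])

```text
time: 3.35
tcp_pos: [470.3, 202.1, 250.6]
tool_rot: [0.653, 1.471, -0.653]
wrist_force: [-0.3, -0.1, -0.0]
finger_gap: 87.8
```

Run:
```python
from h import *
import pickle
st=r.get_state();Rt=R.from_rotvec(st["tool_rot"]).as_matrix();print(Rt.round(3))
w=r.capture("wrist");save(w,"wrist1.png",None,1.5)
for n in ["white_bottle_centre","clear_bottle_centre","brown_bottle_centre","brown_vial_centre","seat_a_top","upright_end"]: print(n,pp(n,"wrist"))
pickle.dump(w,open("w1.pkl","wb"))
for X in [(335,288,55),(397,203,26),(453,107,50),(532,25,60),(453,372,8),(522,315,8),(592,256,8),(662,201,8)]: print(X,proj(w,X).round(1))
```

```text
[[-0.     0.742  0.671]
 [-0.     0.671 -0.742]
 [-1.    -0.    -0.   ]]
white_bottle_centre []
clear_bottle_centre [([223.2, 40.9], 0.89)]
brown_bottle_centre [([201.2, 214.8], 0.77)]
brown_vial_centre [([215.8, 136.3], 0.56)]
seat_a_top [([335.1, 128.5], 0.65)]
upright_end []
(335, 288, 55) [220.4  42.5]
(397, 203, 26) [217.8 130. ]
(453, 107, 50) [202.4 208.7]
(532, 25, 60) [207.5 282.4]
(453, 372, 8) [329.   64.6]
(522, 315, 8) [333.4 129.8]
(592, 256, 8) [336.9 189.1]
(662, 201, 8) [341.8 240.3]
```

View pics/wrist1.png

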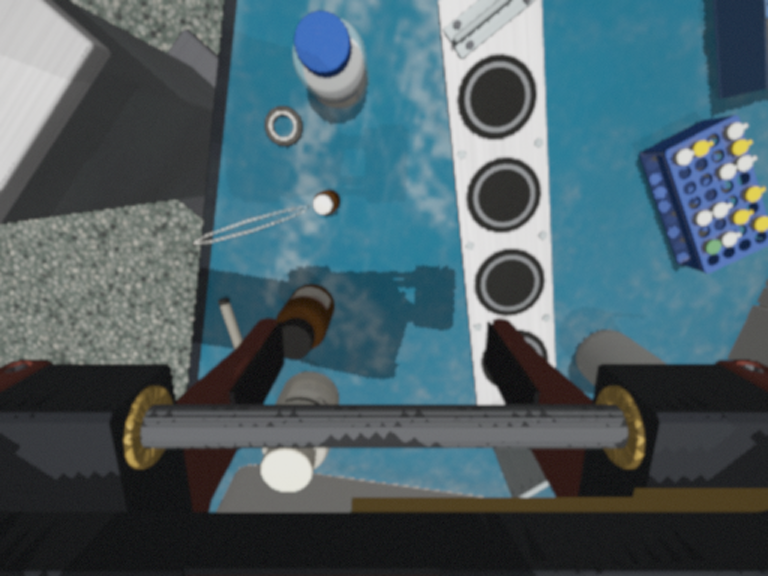

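servo_tool(targets=[[1, 9, -5.3, -5, 0, 0, 0], [1, 9, -5.3, -5, 0, 0, 0], [1, 9, -5.3, -5, 0, 0, 0], [1, 9, -5.3, -5, 0, 0, 0], [1, 9, -5.3, -5, 0, 0, 0], [1, 9, -5.3, -5, 0, 0, 0]])

```text
time: 4.3
tcp_pos: [399.6, 203.8, 162.0]
tool_rot: [0.656, 1.468, -0.652]
wrist_force: [0.4, -0.3, -0.3]
finger_gap: 88.0
```

Run:
```python
from h import *
import pickle
st=r.get_state();Rt=R.from_rotvec(st["tool_rot"]).as_matrix();print(st["time"],st["tcp_pos"])
w=r.capture("wrist");save(w,"wrist2.png",None,1.5)
for n in ["white_bottle_centre","clear_bottle_centre","brown_bottle_centre","brown_vial_centre","seat_a_top"]: print(n,pp(n,"wrist"))
pickle.dump(w,open("w2.pkl","wb"))
for X in [(397,203,26),(453,372,8),(522,315,8),(592,256,8),(662,201,8)]: print(X,proj(w,X).round(1))
```

```text
4.3 [399.62195355 203.8208452  161.95663303]
white_bottle_centre []
clear_bottle_centre [([265.3, 74.1], 0.77)]
brown_bottle_centre [([234.4, 278.4], 0.97)]
brown_vial_centre [([251.3, 184.7], 0.68)]
seat_a_top [([393.4, 176.8], 0.63)]
(397, 203, 26) [253.6 178.3]
(453, 372, 8) [391.9  97.7]
(522, 315, 8) [393. 175.]
(592, 256, 8) [393.2 243.4]
(662, 201, 8) [395.6 301.2]
```

View pics/wrist2.png

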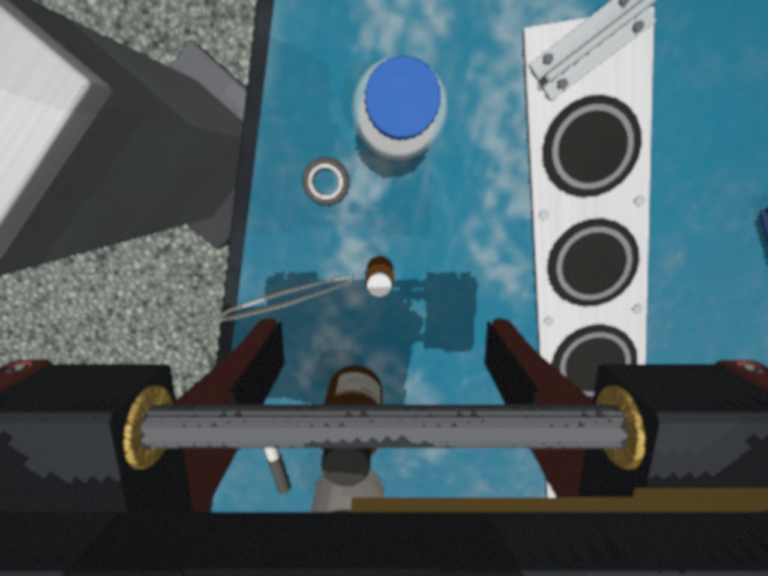

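```bash
cat >> h.py <<'E'
def blob(d,p,fn,rad=15):
    """centroid of mask component nearest p"""
    im=d["pixels"].astype(int);m=fn(im).astype(np.uint8)
    M=np.zeros_like(m);cv2.circle(M,(int(p[0]),int(p[1])),rad,1,-1);m&=M
    n,l,s,c=cv2.connectedComponentsWithStats(m)
    k=1+np.argmax(s[1:,4]);return c[k],s[k]
def seat(d,p):
    g=cv2.cvtColor(d["pixels"],cv2.COLOR_RGB2GRAY)
    m=((g<130)).astype(np.uint8)
    M=np.zeros_like(m);cv2.circle(M,(int(p[0]),int(p[1])),45,1,-1)
    hsv=cv2.cvtColor(d["pixels"],cv2.COLOR_RGB2HSV)
    m=((g<110)&~((hsv[...,1]>110)&(hsv[...,2]>70))).astype(np.uint8)&M
    m=cv2.morphologyEx(m,cv2.MORPH_CLOSE,np.ones((9,9),np.uint8))
    cs,_=cv2.findContours(m,cv2.RETR_EXTERNAL,cv2.CHAIN_APPROX_NONE)
    cc=max(cs,key=cv2.contourArea);return cv2.fitEllipse(cc)
E
python3 - <<'E'
from h import *
import pickle
w1=pickle.load(open("w1.pkl","rb"));w2=pickle.load(open("w2.pkl","rb"))
wh=lambda im:(im.min(2)>150)
a,sa=blob(w1,(214.7,136),wh,8);b,sb=blob(w2,(252.7,190),wh,9);print(a,sa,b,sb)
print("cap tri",tri([(w1,a),(w2,b)]),onz(w1,a,51),onz(w2,b,51))
print("centre",tri([(w1,(215.8,136.3)),(w2,(251.3,184.7))]),onz(w2,(251.3,184.7),26.5))
E1=[];
for p,q in [((331,64),(395,97)),((336,129),(395,175)),((340,188),None)]:
    e=seat(w1,p);print(e, onz(w1,e[0],8))
    if q:
        f=seat(w2,q);print(f,onz(w2,f[0],8),tri([(w1,e[0]),(w2,f[0])]))
E
```

```text
[214.36428571 135.87857143] [208 130  14  13 140] [252.33519553 189.02234637] [245 182  16  15 179]
cap tri [400.08534684 197.5025295   49.71843789] [400.11171737 197.50039187  51.        ] [399.892954   197.98912858  51.        ]
centre [400.49496427 194.5039558   23.20918418] [400.04397602 195.72736616  26.5       ]
((330.95013427734375, 64.25287628173828), (49.51530838012695, 55.673641204833984), 23.348846435546875) [454.76640158 374.1258604    8.        ]
((394.11163330078125, 96.92794036865234), (60.31575012207031, 70.09197235107422), 38.743927001953125) [454.21147351 374.13957348   8.        ] [454.91478013 374.82357955   5.9176984 ]
((335.3349609375, 129.6239013671875), (45.62950134277344, 49.70768737792969), 41.6915397644043) [523.9074036  317.02943416   8.        ]
((393.35546875, 174.9053955078125), (53.417579650878906, 67.20214080810547), 65.38285827636719) [522.24963503 315.38558091   8.        ] [525.48739568 317.22148966   1.99400951]
((339.8200988769531, 197.64956665039062), (44.06925964355469, 69.3621597290039), 177.51806640625) [605.63662682 249.38047601   8.        ]
```

```bash
cat >> h.py <<'E'
def go(*tgts,yaw=42):
    st=r.get_state();Rt=R.from_rotvec(st["tool_rot"]).as_matrix();p=st["tcp_pos"]
    c,s=np.cos(np.radians(yaw)),np.sin(np.radians(yaw))
    Rd=np.array([[0,c,s],[0,s,-c],[-1,0,0]])
    rv=R.from_matrix(Rt.T@Rd).as_rotvec()
    print("t",st["time"],"tcp",p.round(1),"gap",round(st["finger_gap"],1),"F",np.round(st["wrist_force"],1))
    for t in tgts:
        print(t,(Rt.T@(np.array(t)-p)/10).round(2),rv.round(3))
E
python3 -c "
from h import *
go((400,197.7,50),(400,197.7,8))"
```

```text
t 4.6 tcp [398.2 203.3 161. ] gap 87.9 F [ 0.2 -0.3 -0.3]
(400, 197.7, 50) [11.1  -0.25  0.54] [ 0.001  0.    -0.001]
(400, 197.7, 8) [15.3  -0.25  0.54] [ 0.001  0.    -0.001]
```

servo_tool(targets=[[1, 4, -0.25, 0.54, 0, 0, 0], [1, 8, -0.25, 0.54, 0, 0, 0], [1, 11.5, -0.25, 0.54, 0, 0, 0], [1, 14, -0.25, 0.54, 0, 0, 0], [1, 15.3, -0.25, 0.54, 0, 0, 0], [1, 15.3, -0.25, 0.54, 0, 0, 0], [1, 15.3, -0.25, 0.54, 0, 0, 0], [0.35, 15.3, -0.25, 0.54, 0, 0, 0], [0.3, 15.3, -0.25, 0.54, 0, 0, 0], [0.3, 15.3, -0.25, 0.54, 0, 0, 0], [0.3, 15.3, -0.25, 0.54, 0, 0, 0], [0.3, 15.3, -0.25, 0.54, 0, 0, 0]])

```text
time: 5.8
tcp_pos: [400.2, 197.8, 8.2]
tool_rot: [0.655, 1.469, -0.653]
wrist_force: [0.4, 0.2, -0.5]
finger_gap: 51.6
```

Run:
```python
from h import *
go((400,197.7,8),(400,197.7,100))
w=r.capture("wrist");save(w,"wrist3.png",None,1.5)
```

```text
t 5.8 tcp [400.2 197.8   8.2] gap 51.6 F [ 0.4  0.2 -0.5]
(400, 197.7, 8) [ 0.02 -0.02 -0.01] [ 0.001  0.    -0.001]
(400, 197.7, 100) [-9.18 -0.01 -0.  ] [ 0.001  0.    -0.001]
```

View pics/wrist3.png

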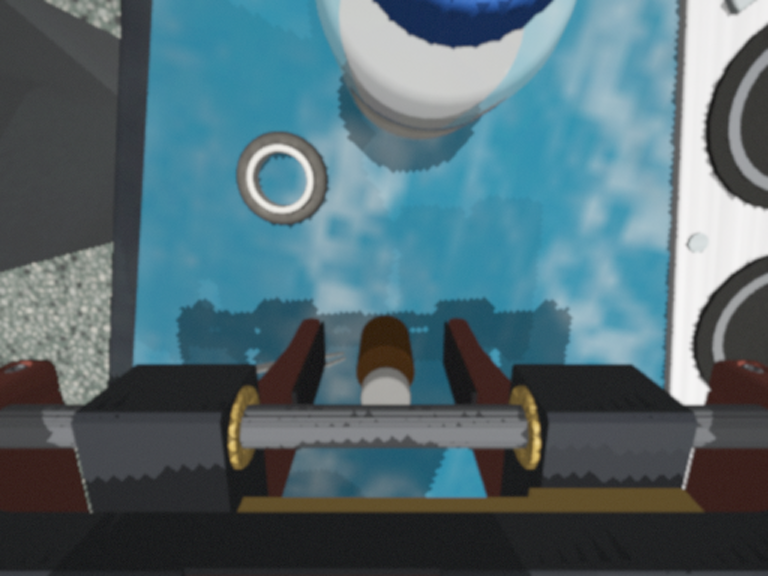

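servo_tool(targets=[[0, 0, 0, 0, 0, 0, 0], [0, 0, 0, 0, 0, 0, 0], [0, 0, 0, 0, 0, 0, 0], [0, 0, 0, 0, 0, 0, 0], [0, 0, 0, 0, 0, 0, 0], [0, 0, 0, 0, 0, 0, 0], [0, 0, 0, 0, 0, 0, 0], [0, 0, 0, 0, 0, 0, 0], [0, -2, 0, 0, 0, 0, 0], [0, -5, 0, 0, 0, 0, 0], [0, -9, 0, 0, 0, 0, 0], [0, -13.5, 0, 0, 0, 0, 0], [0, -13.5, 0, 0, 0, 0, 0], [0, -13.5, 0, 0, 0, 0, 0]])

```text
time: 7.25
tcp_pos: [400.4, 198.1, 143.9]
tool_rot: [0.656, 1.469, -0.651]
wrist_force: [-0.6, -1.2, -0.3]
finger_gap: 21.3
```

Run:
```python
from h import *
go((454.5,374,140),(454.5,374,60),(454.5,374,16))
```

```text
t 7.25 tcp [400.4 198.1 143.9] gap 21.3 F [-0.6 -1.2 -0.3]
(454.5, 374, 140) [ 0.44 15.8  -9.44] [ 0.001 -0.    -0.004]
(454.5, 374, 60) [ 8.44 15.77 -9.44] [ 0.001 -0.    -0.004]
(454.5, 374, 16) [12.84 15.75 -9.44] [ 0.001 -0.    -0.004]
```

servo_tool(targets=[[0, 0.44, 3, -1.8, 0, 0, 0], [0, 0.44, 7, -4.2, 0, 0, 0], [0, 0.44, 11, -6.6, 0, 0, 0], [0, 0.44, 14, -8.4, 0, 0, 0], [0, 0.44, 15.8, -9.44, 0, 0, 0], [0, 2, 15.8, -9.44, 0, 0, 0], [0, 5, 15.8, -9.44, 0, 0, 0], [0, 8, 15.8, -9.44, 0, 0, 0], [0, 8.4, 15.8, -9.44, 0, 0, 0], [0, 8.4, 15.8, -9.44, 0, 0, 0], [0, 8.4, 15.8, -9.44, 0, 0, 0]])

```text
time: 8.35
tcp_pos: [455.1, 374.3, 60.9]
tool_rot: [0.657, 1.468, -0.651]
wrist_force: [0.6, -0.6, -0.5]
finger_gap: 21.3
```

Run:
```python
from h import *
w=r.capture("wrist");save(w,"wrist4.png",None,1.5)
print(proj(w,(454.5,374,8)))
go((454.5,374,16),(454.5,374,17))
import pickle;pickle.dump(w,open("w4.pkl","wb"))
```

```text
[255.18572881 202.45689981]
t 8.4 tcp [455.4 374.7  61.4] gap 21.5 F [0.3 0.6 0.6]
(454.5, 374, 16) [ 4.54 -0.13 -0.01] [ 0.    -0.    -0.005]
(454.5, 374, 17) [ 4.44 -0.13 -0.01] [ 0.    -0.    -0.005]
```

View pics/wrist4.png

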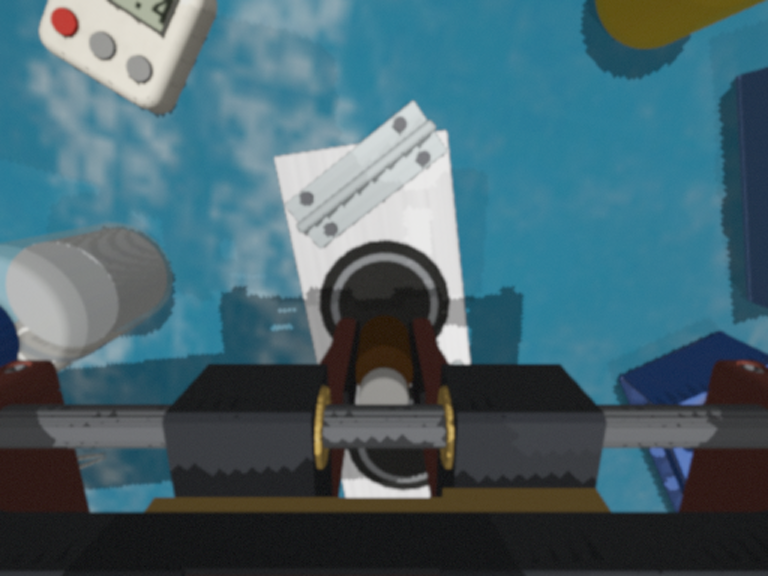

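servo_tool(targets=[[0, 1.5, -0.06, -0.12, 0, 0, 0], [0, 3, -0.06, -0.12, 0, 0, 0], [0, 4, -0.06, -0.12, 0, 0, 0], [0, 4.48, -0.06, -0.12, 0, 0, 0], [0, 4.48, -0.06, -0.12, 0, 0, 0], [0, 4.48, -0.06, -0.12, 0, 0, 0]])

```text
time: 9.0
tcp_pos: [454.3, 375.2, 16.2]
tool_rot: [0.658, 1.468, -0.65]
wrist_force: [-0.2, 0.3, 0.5]
finger_gap: 21.3
```

servo_tool(targets=[[0.5, 0, 0, 0, 0, 0, 0], [0.5, 0, 0, 0, 0, 0, 0], [0.7, 0, 0, 0, 0, 0, 0], [1, 0, 0, 0, 0, 0, 0], [1, 0, 0, 0, 0, 0, 0], [1, -1, 0, 0, 0, 0, 0], [1, -4, 0, 0, 0, 0, 0], [1, -8, 0, 0, 0, 0, 0], [1, -13, 0, 0, 0, 0, 0], [1, -16, 0, 0, 0, 0, 0], [1, -16, 0, 0, 0, 0, 0]])

```text
time: 10.1
tcp_pos: [456.2, 376.6, 182.1]
tool_rot: [0.665, 1.465, -0.643]
wrist_force: [0.4, 0.8, 0.6]
finger_gap: 87.8
```

Run:
```python
from h import *
w=r.capture("wrist");save(w,"wrist5.png",None,1.5)
go((530,160,250))
import pickle;pickle.dump(w,open("w5.pkl","wb"))
```

```text
t 10.15 tcp [454.9 375.7 179.3] gap 88.0 F [-0.4  0.3 -0.5]
(530, 160, 250) [-7.18 -8.78 21.05] [ 0.    -0.001 -0.01 ]
```

View pics/wrist5.png

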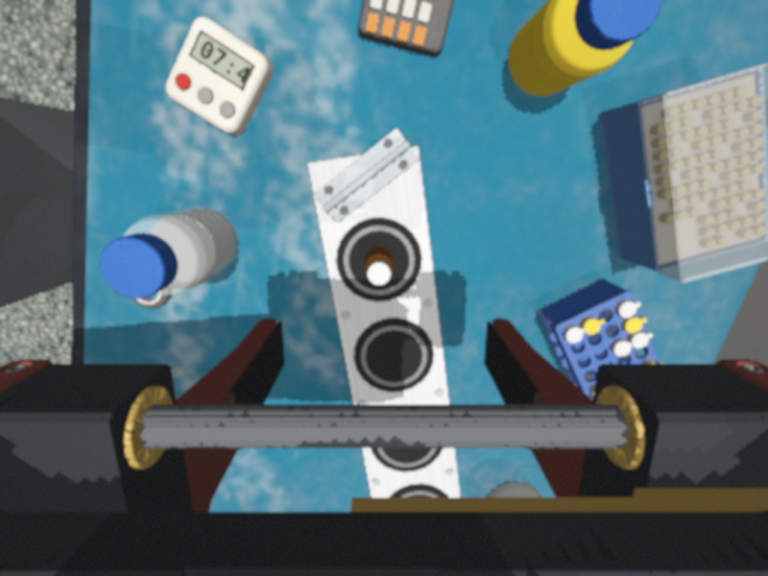

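servo_tool(targets=[[1, -3, -2, 5, 0, 0, 0], [1, -6, -4, 10, 0, 0, 0], [1, -7.2, -6, 14, 0, 0, 0], [1, -7.2, -8, 18, 0, 0, 0], [1, -7.2, -8.8, 21, 0, 0, 0], [1, -7.2, -8.8, 21, 0, 0, 0], [1, -7.2, -8.8, 21, 0, 0, 0], [1, -7.2, -8.8, 21, 0, 0, 0]])

```text
time: 10.95
tcp_pos: [528.6, 161.6, 249.3]
tool_rot: [0.66, 1.468, -0.645]
wrist_force: [0.8, 1.2, 0.1]
finger_gap: 87.7
```

Run:
```python
from h import *
w=r.capture("wrist");save(w,"wrist6.png",None,1.5)
go((530,160,250))
for n in ["white_bottle_centre","clear_bottle_centre","brown_bottle_centre","brown_vial_centre","seat_a_top"]: print(n,pp(n,"wrist"))
import pickle;pickle.dump(w,open("w6.pkl","wb"))
```

```text
t 11.0 tcp [528.5 162.  249.4] gap 87.8 F [-0.9  0.4 -0.3]
(530, 160, 250) [-0.06 -0.02  0.24] [ 0.003 -0.002 -0.009]
white_bottle_centre [([186.5, 244.3], 0.81)]
clear_bottle_centre []
brown_bottle_centre [([188.3, 166.7], 0.96)]
brown_vial_centre [([337.1, 202.9], 0.34)]
seat_a_top [([321.8, 79.8], 0.88)]
```

View pics/wrist6.png

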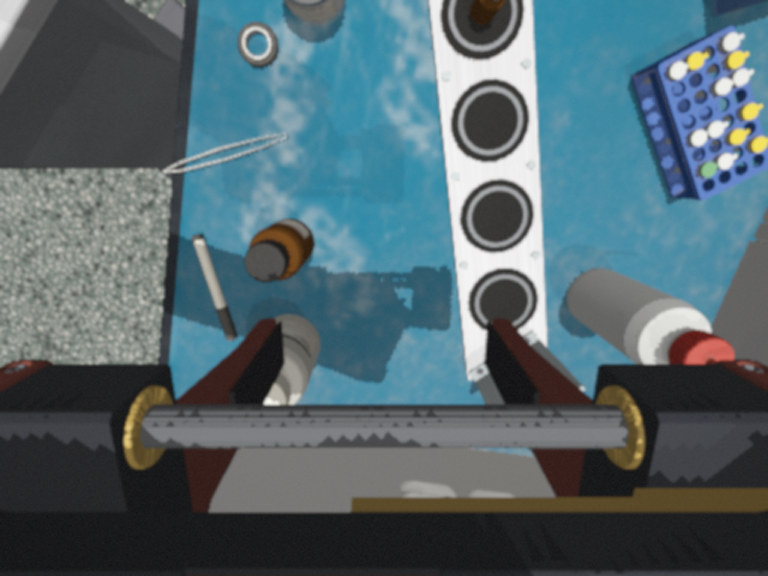

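Run:
```python
from h import *
import pickle
w1=pickle.load(open("w1.pkl","rb"));w2=pickle.load(open("w2.pkl","rb"));w6=pickle.load(open("w6.pkl","rb"));w5=pickle.load(open("w5.pkl","rb"))
print("brown",tri([(w1,(201.2,214.8)),(w6,(188.3,166.7))]),onz(w1,(201.2,214.8),50.5),onz(w6,(188.3,166.7),50.5),onz(w6,(178.7,173.3),101))
print("white",onz(w6,(186.5,244.3),60.5))
for p in [(325.7,80),(331,143.5),(335.3,200)]:
    e=seat(w6,p);print(e,onz(w6,p,8),onz(w6,e[0],8))
print("w1 seats",[onz(w1,p,8).round(1) for p in [(331.3,64.7),(335.7,129.3),(339.7,188)]])
print("w5 seats",[onz(w5,p,8).round(1) for p in [(379/1.5,259/1.5),(394/1.5,354/1.5)]])
print("clear",onz(w1,(223.2,40.9),55),onz(w2,(265.3,74.1),55),tri([(w1,(223.2,40.9)),(w2,(265.3,74.1))]),onz(w2,(403/1.5,97/1.5),110))
```

```text
brown [458.48294348 102.59653663  54.50468313] [457.54844397  98.92404536  50.5       ] [459.69688335 103.23659749  50.5       ] [458.8935658  104.97896732 101.        ]
white [528.41123509  16.06791536  60.5       ]
((326.3030090332031, 79.90633392333984), (48.46294021606445, 53.526344299316406), 25.489662170410156) [523.56731061 316.28960076   8.        ] [524.10760999 316.94547571   8.        ]
((330.90972900390625, 143.5102081298828), (44.63842010498047, 48.03510284423828), 45.96603012084961) [593.34142968 259.98387566   8.        ] [593.25217418 259.88294058   8.        ]
((337.3874206542969, 211.79556274414062), (44.47279739379883, 70.21430206298828), 168.24295043945312) [662.60373018 203.25615635   8.        ] [679.5111861  191.84450354   8.        ]
w1 seats [array([455.5, 374.1,   8. ]), array([524. , 317.7,   8. ]), array([594. , 260.1,   8. ])]
w5 seats [array([455.1, 375.1,   8. ]), array([524.1, 318.5,   8. ])]
clear [336.33053865 291.55093251  55.        ] [334.16548121 289.58771189  55.        ] [333.25785929 292.06258467  41.57493231] [334.95396454 289.30261384 110.        ]
```

Run:
```python
from h import *
go((459,104,160))
```

```text
t 11.25 tcp [529.2 161.1 250.1] gap 87.7 F [ 0.3 -0.1 -0.2]
(459, 104, 160) [ 8.91 -9.13 -0.47] [ 0.002 -0.001 -0.01 ]
```

servo_tool(targets=[[1, 3, -3, -0.2, 0, 0, -0.01], [1, 6, -6, -0.4, 0, 0, -0.01], [1, 8.9, -9.1, -0.5, 0, 0, -0.01], [1, 8.9, -9.1, -0.5, 0, 0, -0.01], [1, 8.9, -9.1, -0.5, 0, 0, -0.01], [1, 8.9, -9.1, -0.5, 0, 0, -0.01]])

```text
time: 11.85
tcp_pos: [460.6, 105.6, 161.2]
tool_rot: [0.654, 1.47, -0.65]
wrist_force: [-0.7, -0.4, 0.1]
finger_gap: 87.6
```

Run:
```python
from h import *
w=r.capture("wrist");save(w,"wrist7.png",None,1.5)
for n in ["white_bottle_centre","brown_bottle_centre"]: print(n,pp(n,"wrist"))
import pickle;pickle.dump(w,open("w7.pkl","wb"))
go((459,104,46.5))
print(proj(w,(459,104,101)),proj(w,(459,104,50)))
```

```text
white_bottle_centre []
brown_bottle_centre [([248.7, 189.2], 0.73)]
t 12.0 tcp [460.4 105.4 161.1] gap 87.9 F [-0.3  0.4 -0.2]
(459, 104, 46.5) [ 1.146e+01 -2.200e-01  1.000e-02] [ 0.003 -0.    -0.002]
[253.50938012 200.06745043] [253.74291888 184.97379803]
```

View pics/wrist7.png

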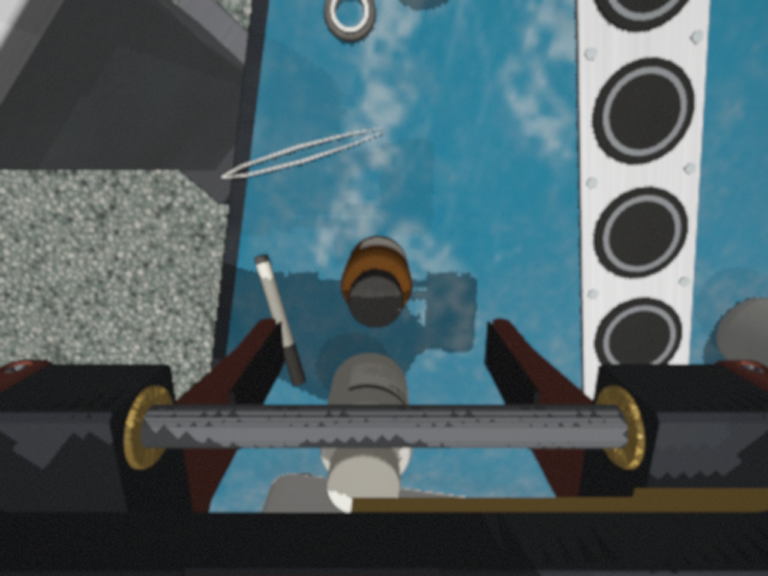

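servo_tool(targets=[[1, 3, -0.48, -0.05, 0, 0, 0], [1, 6, -0.48, -0.05, 0, 0, 0], [1, 9, -0.48, -0.05, 0, 0, 0], [1, 11, -0.48, -0.05, 0, 0, 0], [0.6, 11.5, -0.48, -0.05, 0, 0, 0], [0.3, 11.5, -0.48, -0.05, 0, 0, 0], [0, 11.5, -0.48, -0.05, 0, 0, 0], [0, 11.5, -0.48, -0.05, 0, 0, 0], [0, 11.5, -0.48, -0.05, 0, 0, 0], [0, 11.5, -0.48, -0.05, 0, 0, 0], [0, 11.5, -0.48, -0.05, 0, 0, 0], [0, 11.5, -0.48, -0.05, 0, 0, 0], [0, 11.5, -0.48, -0.05, 0, 0, 0]])

```text
time: 13.3
tcp_pos: [457.1, 102.9, 46.7]
tool_rot: [0.655, 1.469, -0.65]
wrist_force: [-0.1, -0.2, 7.7]
finger_gap: 47.4
```

Run:
```python
from h import *
w=r.capture("wrist");save(w,"wrist8.png",None,1.5)
go((456.8,102.6,46.5),(456.8,102.6,150))
```

```text
t 13.35 tcp [457.2 103.   46.8] gap 47.8 F [-1.3 -0.7  6.7]
(456.8, 102.6, 46.5) [ 0.03 -0.05  0.  ] [ 0.003  0.    -0.004]
(456.8, 102.6, 150) [-1.032e+01 -1.000e-02  0.000e+00] [ 0.003  0.    -0.004]
```

View pics/wrist8.png

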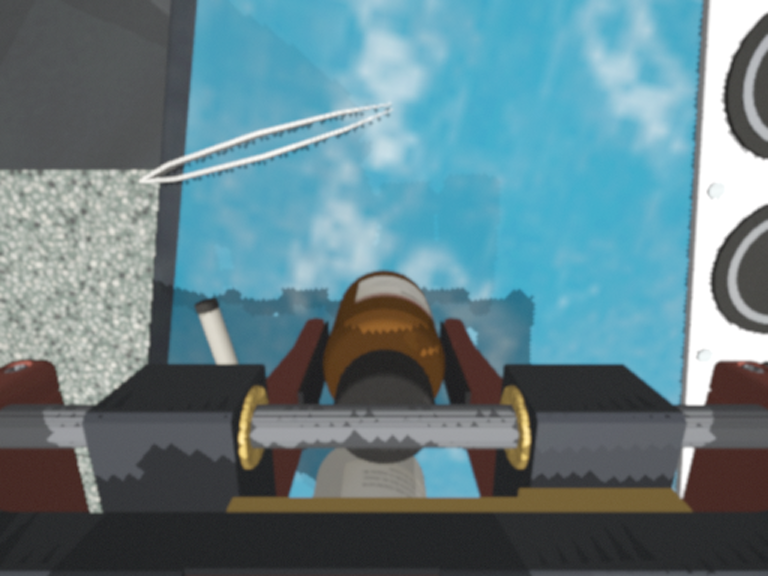

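Run:
```python
from h import *
go((524,317.3,127),(524,317.3,75))
```

```text
t 13.35 tcp [457.2 103.   46.8] gap 47.8 F [-1.3 -0.7  6.7]
(524, 317.3, 127) [ -7.96  19.37 -11.4 ] [ 0.003  0.    -0.004]
(524, 317.3, 75) [ -2.76  19.35 -11.4 ] [ 0.003  0.    -0.004]
```

servo_tool(targets=[[0, -1, 0, 0, 0, 0, 0], [0, -3, 0, 0, 0, 0, 0], [0, -6, 0, 0, 0, 0, 0], [0, -8, 2, -1.2, 0, 0, 0], [0, -8, 5, -3, 0, 0, 0], [0, -8, 9, -5.3, 0, 0, 0], [0, -8, 13, -7.7, 0, 0, 0], [0, -8, 17, -10, 0, 0, 0], [0, -8, 19, -11.2, 0, 0, 0], [0, -7.5, 19.4, -11.4, 0, 0, 0], [0, -5, 19.4, -11.4, 0, 0, 0], [0, -3, 19.4, -11.4, 0, 0, 0], [0, -2.7, 19.4, -11.4, 0, 0, 0], [0, -2.7, 19.4, -11.4, 0, 0, 0], [0, -2.7, 19.4, -11.4, 0, 0, 0]])

```text
time: 14.85
tcp_pos: [525.0, 317.2, 75.5]
tool_rot: [0.656, 1.468, -0.65]
wrist_force: [0.6, 0.1, -1.3]
finger_gap: 47.6
```

Run:
```python
from h import *
w=r.capture("wrist");save(w,"wrist9.png",None,1.5)
print(proj(w,(524,317.3,8))*1.5,proj(w,(524+37*.671,317.3-37*.742,8))*1.5,proj(w,(524-37*.671,317.3+37*.742,8))*1.5)
go((524,317.3,54.9))
```

```text
[382.65736674 294.85164889] [382.71413028 351.92980225] [382.59577971 232.92326366]
t 14.9 tcp [525.1 317.5  75.7] gap 47.9 F [ 0.3  1.1 -1.6]
(524, 317.3, 54.9) [ 2.08 -0.11 -0.06] [ 0.002  0.    -0.005]
```

View pics/wrist9.png

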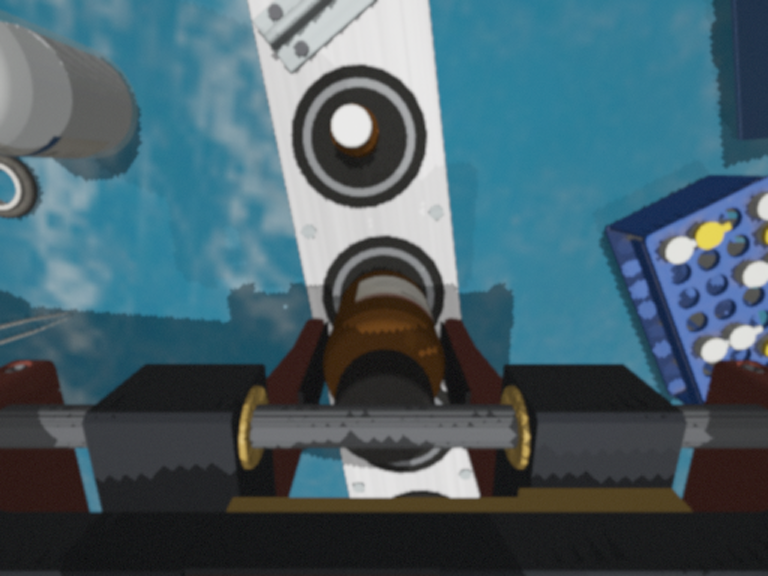

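servo_tool(targets=[[0, 0.7, -0.1, -0.05, 0, 0, 0], [0, 1.4, -0.1, -0.05, 0, 0, 0], [0, 1.9, -0.1, -0.05, 0, 0, 0], [0, 2.1, -0.1, -0.05, 0, 0, 0], [0, 2.1, -0.1, -0.05, 0, 0, 0], [0, 2.1, -0.1, -0.05, 0, 0, 0]])

```text
time: 15.5
tcp_pos: [523.7, 317.0, 54.8]
tool_rot: [0.656, 1.469, -0.65]
wrist_force: [-2.5, -1.1, 4.1]
finger_gap: 47.1
```

servo_tool(targets=[[0.7, 0, 0, 0, 0, 0, 0], [0.8, 0, 0, 0, 0, 0, 0], [1, 0, 0, 0, 0, 0, 0], [1, 0, 0, 0, 0, 0, 0], [1, 0, 0, 0, 0, 0, 0], [1, -2, 0, 0, 0, 0, 0], [1, -6, 0, 0, 0, 0, 0], [1, -10, 0, 0, 0, 0, 0], [1, -11.5, 0, 0, 0, 0, 0], [1, -11.5, 0, 0, 0, 0, 0]])

```text
time: 16.5
tcp_pos: [524.7, 317.5, 172.1]
tool_rot: [0.659, 1.467, -0.646]
wrist_force: [-0.0, 0.1, -0.1]
finger_gap: 87.6
```

Run:
```python
from h import *
w=r.capture("wrist");save(w,"wrist10.png",None,1.5)
go((335,289.5,165))
```

```text
t 16.55 tcp [523.5 316.9 170. ] gap 87.9 F [-0.2  0.  -0.5]
(335, 289.5, 165) [  0.42 -15.83 -10.61] [ 0.002 -0.    -0.005]
```

View pics/wrist10.png

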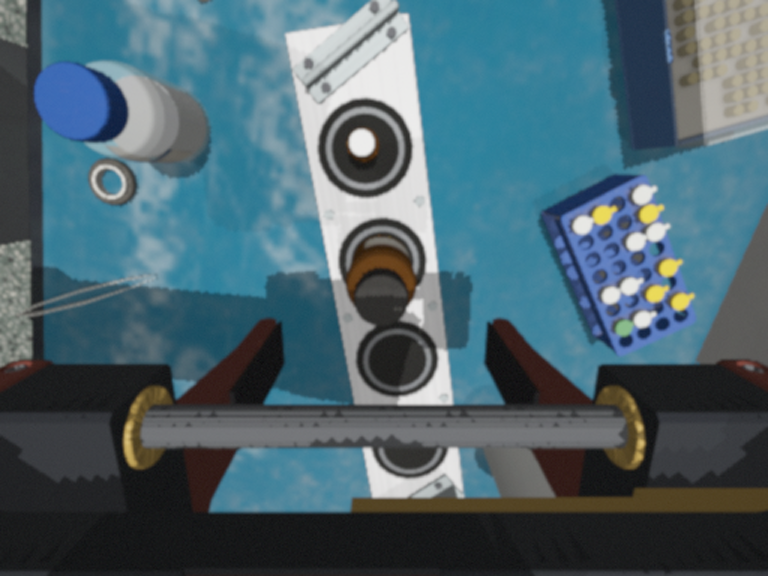

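Brown bottle stands in its seat. On to the clear bottle.

servo_tool(targets=[[1, 0, -4, -2.6, 0, 0, 0], [1, 0, -8, -5.2, 0, 0, 0], [1, 0, -12, -8, 0, 0, 0], [1, 0.4, -15, -10, 0, 0, 0], [1, 0.4, -15.8, -10.6, 0, 0, 0], [1, 0.4, -15.8, -10.6, 0, 0, 0], [1, 0.4, -15.8, -10.6, 0, 0, 0], [1, 0.4, -15.8, -10.6, 0, 0, 0]])

```text
time: 17.35
tcp_pos: [336.6, 289.8, 165.0]
tool_rot: [0.658, 1.467, -0.65]
wrist_force: [-0.8, 0.1, 1.3]
finger_gap: 88.3
```

Run:
```python
from h import *
w=r.capture("wrist");save(w,"wrist11.png",None,1.5)
go((335,289.5,55.5))
print(pp("clear_bottle_centre","wrist"),proj(w,(335,289.5,110))*1.5,proj(w,(335,289.5,55)))
e=blob(w,proj(w,(335,289.5,110)),lambda im:(im[...,2]>im[...,0]+70)&(im[...,2]>im[...,1]+50),32);print(e)
```

```text
t 17.4 tcp [336.6 289.7 165. ] gap 87.6 F [ 0.8 -0.7  0. ]
(335, 289.5, 55.5) [10.95 -0.19 -0.09] [ 0.001  0.    -0.006]
[([382.2, 195.5], 0.56)] [381.37545558 301.24679638] [254.20714039 184.29950497]
(array([253.55927273, 198.85527273]), array([ 233,  179,   42,   41, 1375], dtype=int32))
```

View pics/wrist11.png

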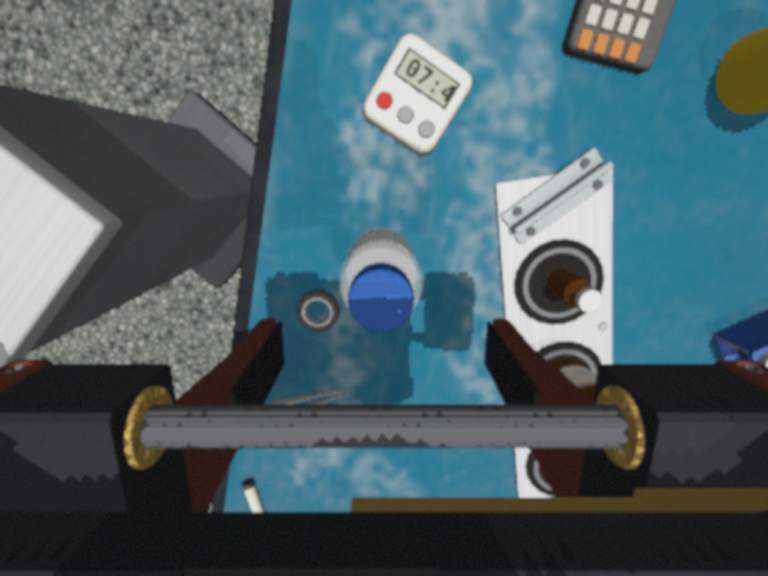

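servo_tool(targets=[[1, 3, -0.24, -0.2, 0, 0, 0], [1, 6, -0.24, -0.2, 0, 0, 0], [1, 9, -0.24, -0.2, 0, 0, 0], [1, 10.7, -0.24, -0.2, 0, 0, 0], [1, 10.95, -0.24, -0.2, 0, 0, 0], [1, 10.95, -0.24, -0.2, 0, 0, 0], [0.5, 10.95, -0.24, -0.2, 0, 0, 0], [0.2, 10.95, -0.24, -0.2, 0, 0, 0], [0, 10.95, -0.24, -0.2, 0, 0, 0], [0, 10.95, -0.24, -0.2, 0, 0, 0], [0, 10.95, -0.24, -0.2, 0, 0, 0], [0, 10.95, -0.24, -0.2, 0, 0, 0], [0, 10.95, -0.24, -0.2, 0, 0, 0]])

```text
time: 18.75
tcp_pos: [334.0, 290.2, 55.9]
tool_rot: [0.658, 1.467, -0.649]
wrist_force: [-0.4, 0.1, 6.7]
finger_gap: 55.4
```

Run:
```python
from h import *
w=r.capture("wrist");save(w,"wrist12.png",None,1.5)
go((593.5,260,190),(593.5,260,90))
```

```text
t 18.8 tcp [334.  290.2  55.9] gap 55.4 F [-0.6 -0.5  5.8]
(593.5, 260, 190) [-13.31  17.34  19.62] [ 0.001  0.    -0.006]
(593.5, 260, 90) [-3.31 17.27 19.62] [ 0.001  0.    -0.006]
```

View pics/wrist12.png

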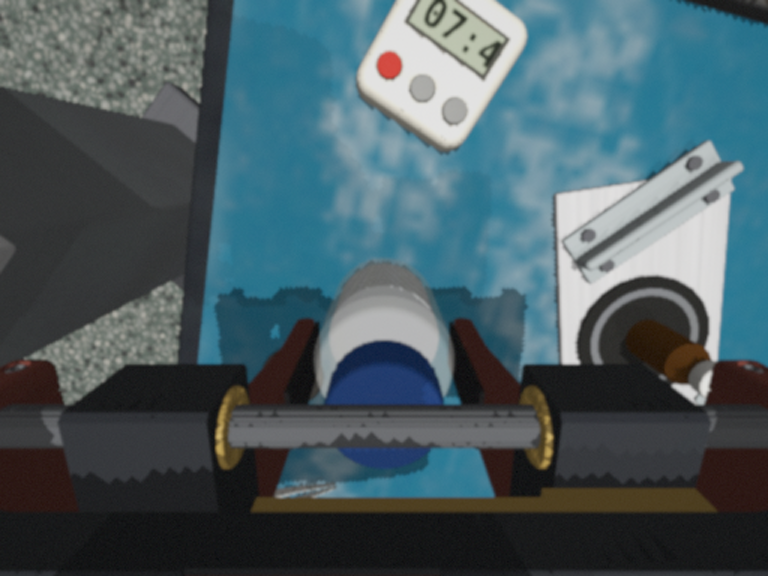

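servo_tool(targets=[[0, -1, 0, 0, 0, 0, 0], [0, -4, 0, 0, 0, 0, 0], [0, -8, 0, 0, 0, 0, 0], [0, -12, 0, 0, 0, 0, 0], [0, -13.5, 1, 1.1, 0, 0, 0], [0, -13.5, 3.5, 4, 0, 0, 0], [0, -13.5, 6.5, 7.4, 0, 0, 0], [0, -13.5, 9.5, 10.8, 0, 0, 0], [0, -13.5, 12.5, 14.2, 0, 0, 0], [0, -13.5, 15.5, 17.6, 0, 0, 0], [0, -13.5, 17.3, 19.6, 0, 0, 0], [0, -13.5, 17.3, 19.6, 0, 0, 0], [0, -11, 17.3, 19.6, 0, 0, 0], [0, -8, 17.3, 19.6, 0, 0, 0], [0, -5, 17.3, 19.6, 0, 0, 0], [0, -3.3, 17.3, 19.6, 0, 0, 0], [0, -3.3, 17.3, 19.6, 0, 0, 0], [0, -3.3, 17.3, 19.6, 0, 0, 0]])

```text
time: 20.6
tcp_pos: [592.9, 260.7, 90.4]
tool_rot: [0.657, 1.468, -0.649]
wrist_force: [-0.2, 0.9, -1.8]
finger_gap: 55.9
```

Run:
```python
from h import *
w=r.capture("wrist");save(w,"wrist13.png",None,1.5)
print(proj(w,(593.5,260,8))*1.5,proj(w,(593.5+37*.671,260-37*.742,8))*1.5,proj(w,(593.5-37*.671,260+37*.742,8))*1.5)
go((593.5,260,64.2))
```

```text
[383.65436611 290.4046    ] [383.7058757 344.464261 ] [383.59875535 232.04071985]
t 20.65 tcp [593.6 260.8  91.2] gap 55.9 F [ 0.7  0.1 -1.9]
(593.5, 260, 64.2) [ 2.7  -0.08  0.05] [ 0.001  0.    -0.007]
```

View pics/wrist13.png

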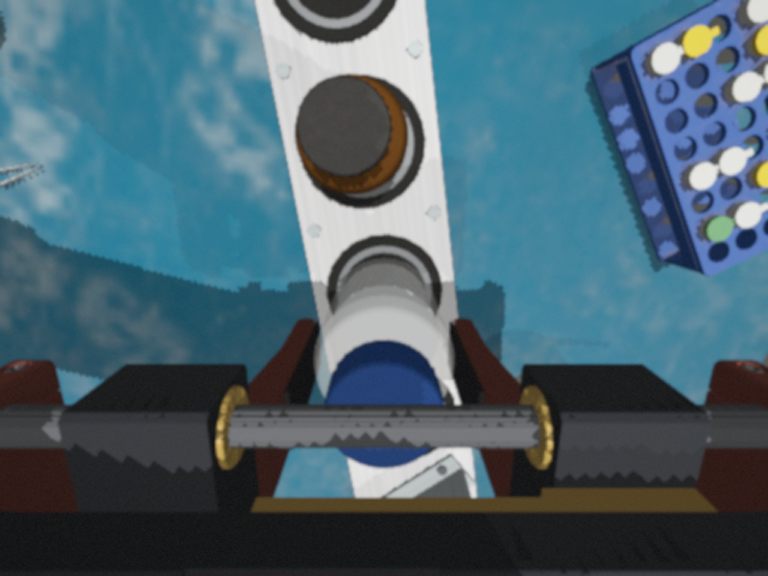

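servo_tool(targets=[[0, 0.7, -0.08, 0.05, 0, 0, 0], [0, 1.4, -0.08, 0.05, 0, 0, 0], [0, 2.1, -0.08, 0.05, 0, 0, 0], [0, 2.5, -0.08, 0.05, 0, 0, 0], [0, 2.7, -0.08, 0.05, 0, 0, 0], [0, 2.7, -0.08, 0.05, 0, 0, 0], [0, 2.7, -0.08, 0.05, 0, 0, 0]])

```text
time: 21.35
tcp_pos: [593.7, 260.1, 64.2]
tool_rot: [0.659, 1.467, -0.648]
wrist_force: [-1.1, 0.0, -2.6]
finger_gap: 55.5
```

servo_tool(targets=[[0, 0.1, 0, 0, 0, 0, 0], [0, 0.1, 0, 0, 0, 0, 0], [0, 0.1, 0, 0, 0, 0, 0]])

```text
time: 21.65
tcp_pos: [593.9, 260.1, 64.0]
tool_rot: [0.659, 1.467, -0.648]
wrist_force: [-2.6, -0.5, 4.7]
finger_gap: 55.6
```

Contact. Release and rise.

servo_tool(targets=[[0.8, 0, 0, 0, 0, 0, 0], [0.8, 0, 0, 0, 0, 0, 0], [1, 0, 0, 0, 0, 0, 0], [1, 0, 0, 0, 0, 0, 0], [1, 0, 0, 0, 0, 0, 0], [1, -2, 0, 0, 0, 0, 0], [1, -6, 0, 0, 0, 0, 0], [1, -10, 0, 0, 0, 0, 0], [1, -12, 0, 0, 0, 0, 0], [1, -12, 0, 0, 0, 0, 0]])

```text
time: 22.65
tcp_pos: [595.2, 260.2, 187.6]
tool_rot: [0.663, 1.463, -0.643]
wrist_force: [-0.1, -0.1, 0.2]
finger_gap: 87.9
```

Run:
```python
from h import *
w=r.capture("wrist");save(w,"wrist14.png",None,1.5)
go((530,19,185))
```

```text
t 22.7 tcp [593.9 259.8 185.3] gap 87.6 F [ 0.5 -0.3  0.2]
(530, 19, 185) [ -0.19 -20.87  13.6 ] [ 0.001  0.001 -0.011]
```

View pics/wrist14.png

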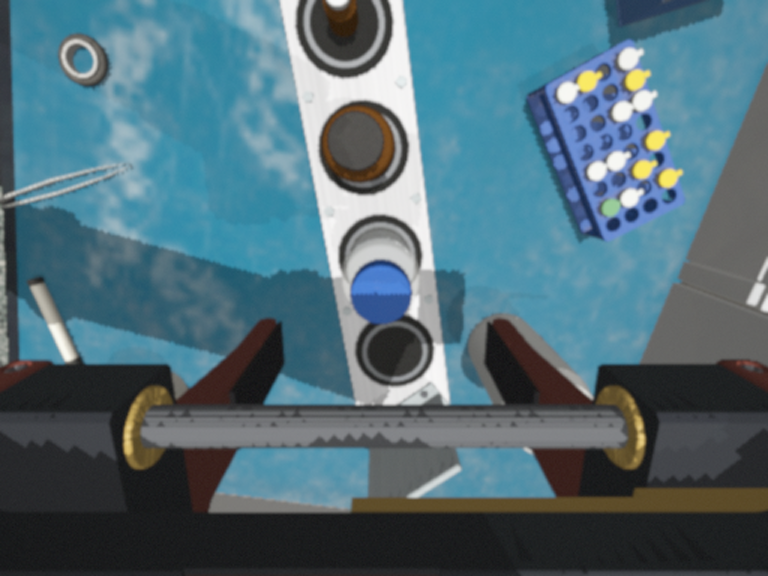

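servo_tool(targets=[[1, -0.2, -4, 2.6, 0.05, 0, -0.01], [1, -0.2, -8, 5.2, 0.1, 0, -0.01], [1, -0.2, -12, 7.8, 0.15, 0, -0.01], [1, -0.2, -16, 10.4, 0.2, 0, -0.01], [1, -0.2, -19, 12.4, 0.21, 0, -0.01], [1, -0.2, -20.3, 13.2, 0.21, 0, -0.01], [1, -0.2, -20.3, 13.2, 0.21, 0, -0.01], [1, -0.2, -20.3, 13.2, 0.21, 0, -0.01], [1, -0.2, -20.3, 13.2, 0.21, 0, -0.01]])

```text
time: 23.6
tcp_pos: [532.0, 28.2, 184.8]
tool_rot: [0.813, 1.414, -0.812]
wrist_force: [1.0, -0.3, -0.7]
finger_gap: 87.8
```

Run:
```python
from h import *
w=r.capture("wrist");save(w,"wrist15.png",None,1.5)
print(pp("white_bottle_centre","wrist"),proj(w,(530,20,121))*1.5,proj(w,(530,20,60)))
go((530,20,66.5),yaw=30)
import pickle;pickle.dump(w,open("w15.pkl","wb"))
t=r.capture("top");save(t,"top3.png",(230,80,420,290),2.6)
```

```text
[] [374.44894844 307.86365165] [250.78801706 187.11526083]
t 23.7 tcp [531.9  27.7 184.9] gap 87.7 F [ 0.2 -0.2 -0.1]
(530, 20, 66.5) [11.84 -0.56  0.58] [ 0.003 -0.001 -0.001]
```

View pics/wrist15.png

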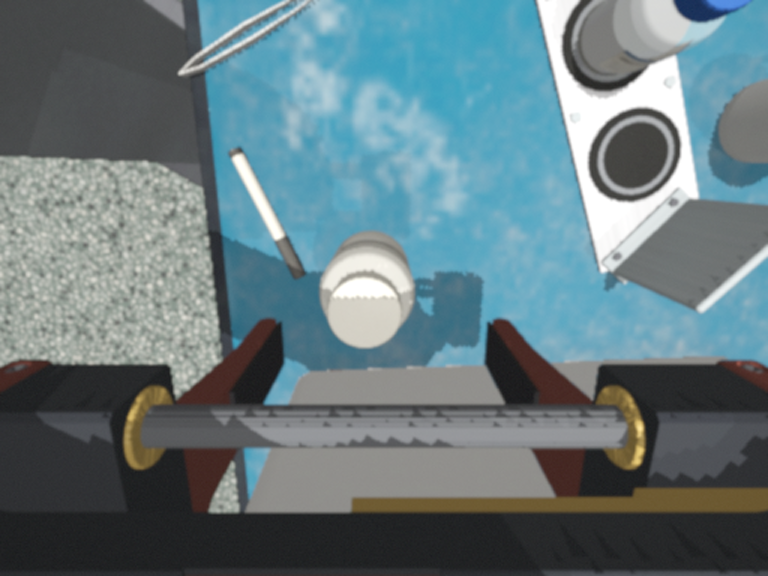

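View pics/top3.png

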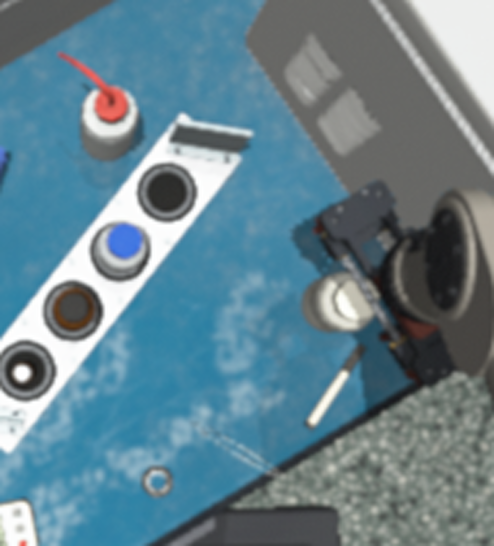

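servo_tool(targets=[[1, 0, -1, 0.8, 0, 0, 0], [1, 2, -1, 0.8, 0, 0, 0], [1, 5, -1, 0.8, 0, 0, 0], [1, 5, -1, 0.8, 0, 0, 0], [1, 5, -1, 0.8, 0, 0, 0]])

```text
time: 24.25
tcp_pos: [526.9, 14.9, 135.2]
tool_rot: [0.814, 1.414, -0.814]
wrist_force: [0.4, 0.7, 0.7]
finger_gap: 87.9
```

Run:
```python
from h import *
w=r.capture("wrist");save(w,"wrist16.png",None,1.5)
print(proj(w,(527.2,16,121))*1.5,proj(w,(527.2,16,0))*1.5)
go((527.2,16,66.5),yaw=30)
```

```text
[386.40865388 328.72630151] [385.3796926 268.2197301]
t 24.3 tcp [527.6  15.1 135.9] gap 87.7 F [ 0.7 -0.1  0.9]
(527.2, 16, 66.5) [ 6.94 -0.   -0.1 ] [ 0.003 -0.    -0.001]
```

View pics/wrist16.png

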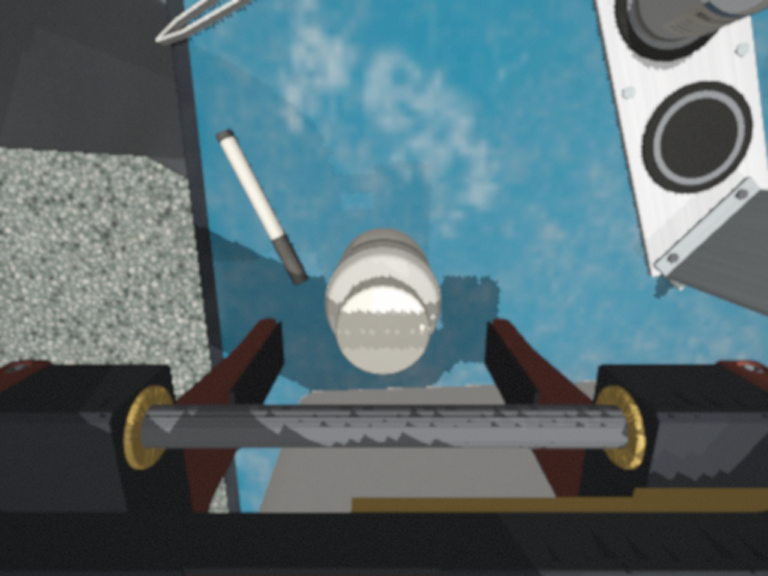

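servo_tool(targets=[[1, 2.5, 0, -0.1, 0, 0, 0], [1, 5, 0, -0.1, 0, 0, 0], [1, 6.6, 0, -0.1, 0, 0, 0], [1, 6.95, 0, -0.1, 0, 0, 0], [1, 6.95, 0, -0.1, 0, 0, 0], [1, 6.95, 0, -0.1, 0, 0, 0], [0.5, 6.95, 0, -0.1, 0, 0, 0], [0, 6.95, 0, -0.1, 0, 0, 0], [0, 6.95, 0, -0.1, 0, 0, 0], [0, 6.95, 0, -0.1, 0, 0, 0], [0, 6.95, 0, -0.1, 0, 0, 0], [0, 6.95, 0, -0.1, 0, 0, 0]])

```text
time: 25.5
tcp_pos: [527.0, 15.8, 66.7]
tool_rot: [0.815, 1.413, -0.813]
wrist_force: [-2.5, -1.9, 6.0]
finger_gap: 65.8
```

Run:
```python
from h import *
go((662.7,203,200),(662.7,203,105),yaw=42)
```

```text
t 25.5 tcp [527.   15.8  66.7] gap 65.8 F [-2.5 -1.9  6. ]
(662.7, 203, 200) [-13.31  21.14  -9.39] [-0.207 -0.    -0.001]
(662.7, 203, 105) [-3.81 21.14 -9.38] [-0.207 -0.    -0.001]
```

servo_tool(targets=[[0, -1, 0, 0, 0, 0, 0], [0, -4, 0, 0, 0, 0, 0], [0, -8, 0, 0, 0, 0, 0], [0, -12, 0, 0, 0, 0, 0], [0, -13.3, 1, -0.45, 0, 0, 0], [0, -13.3, 4, -1.8, -0.05, 0, 0], [0, -13.3, 8, -3.6, -0.1, 0, 0], [0, -13.3, 12, -5.3, -0.15, 0, 0], [0, -13.3, 16, -7.1, -0.2, 0, 0], [0, -13.3, 19, -8.4, -0.207, 0, 0], [0, -13.3, 21.1, -9.4, -0.207, 0, 0], [0, -13.3, 21.1, -9.4, -0.207, 0, 0], [0, -11, 21.1, -9.4, -0.207, 0, 0], [0, -8, 21.1, -9.4, -0.207, 0, 0], [0, -5, 21.1, -9.4, -0.207, 0, 0], [0, -3.8, 21.1, -9.4, -0.207, 0, 0], [0, -3.8, 21.1, -9.4, -0.207, 0, 0], [0, -3.8, 21.1, -9.4, -0.207, 0, 0]])

```text
time: 27.3
tcp_pos: [663.0, 202.7, 106.1]
tool_rot: [0.656, 1.469, -0.654]
wrist_force: [0.1, -0.2, -2.1]
finger_gap: 65.8
```

Run:
```python
from h import *
w=r.capture("wrist");save(w,"wrist17.png",None,1.5)
print(proj(w,(662.7,203,8))*1.5,proj(w,(662.7+37*.671,203-37*.742,8))*1.5,proj(w,(662.7-37*.671,203+37*.742,8))*1.5)
go((662.7,203,75.2))
```

```text
[383.98417482 281.67890494] [384.12145223 333.1742023 ] [383.83656097 226.30621691]
t 27.35 tcp [663.4 202.9 106.7] gap 65.9 F [-0.2 -0.2 -2.7]
(662.7, 203, 75.2) [ 3.15 -0.06 -0.06] [-0.001  0.001 -0.003]
```

View pics/wrist17.png

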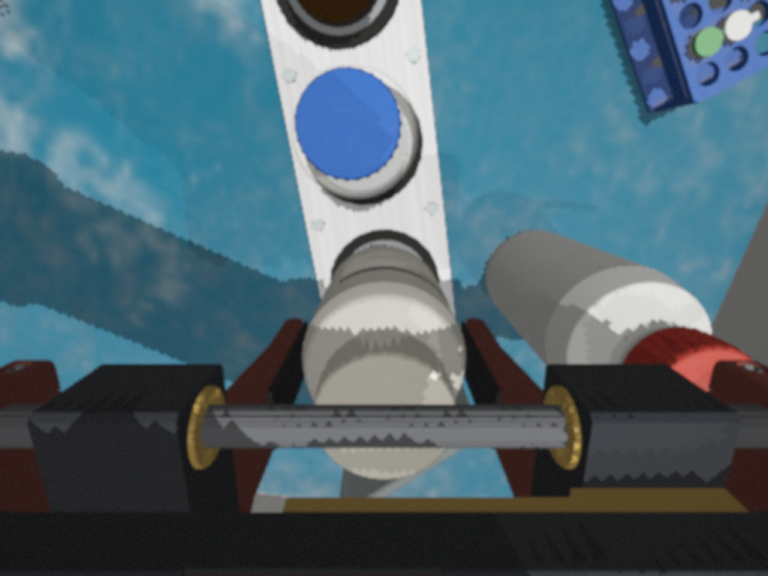

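Run:
```python
from h import *
w=r.capture("wrist");t=r.capture("top");s=r.capture("side")
save(t,"top4.png",(240,90,340,190),5);save(s,"side4.png",(150,120,350,260),3.5)
red=lambda im:(im[...,0]>140)&(im[...,0]>im[...,1]+70)&(im[...,0]>im[...,2]+70)
print("foot",onz(w,(515/1.5,280/1.5),0))
for nm,d,p,rad in [("t",t,(272,120),20),("w",w,(690/1.5,355/1.5),40)]:
    c,sx=blob(d,p,red,rad);print(nm,c,sx)
    for z in (100,130,160,190): print(z,onz(d,c,z).round(0))
```

```text
foot [731.4526453  262.85886295   0.        ]
t [268.42857143 114.61038961] [260 104  16  20  77]
100 [762. 281. 100.]
130 [754. 282. 130.]
160 [746. 283. 160.]
190 [738. 284. 190.]
w [468.61403509 241.14304993] [446 230  53  29 741]
100 [781. 291. 100.]
130 [751. 285. 130.]
160 [721. 279. 160.]
190 [692. 273. 190.]
```

View pics/top4.png

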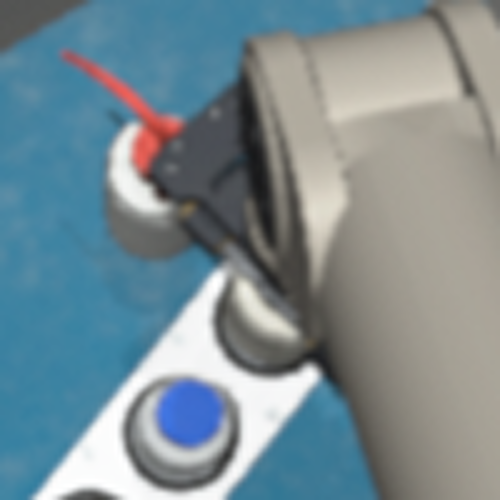

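View pics/side4.png

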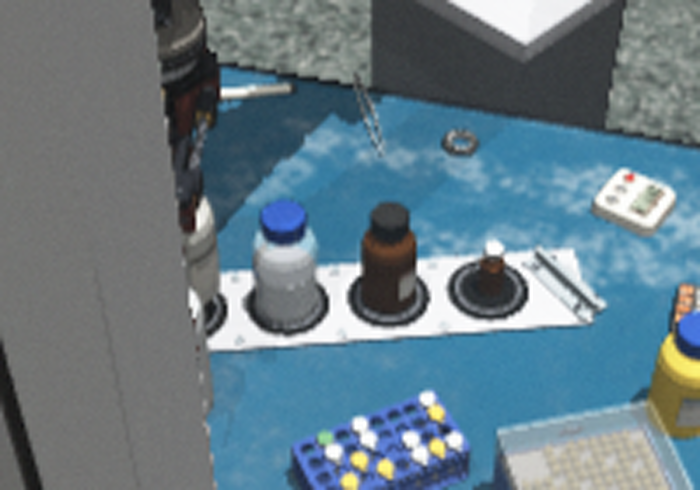

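servo_tool(targets=[[0, 0, -0.05, 0, 0.14, 0, 0], [0, 0, -0.05, 0, 0.28, 0, 0], [0, 0, -0.05, 0, 0.42, 0, 0], [0, 0, -0.05, 0, 0.56, 0, 0], [0, 0, -0.05, 0, 0.7, 0, 0], [0, 0, -0.05, 0, 0.73, 0, 0], [0, 0, -0.05, 0, 0.73, 0, 0], [0, 0, -0.05, 0, 0.73, 0, 0]])

```text
time: 28.3
tcp_pos: [663.0, 202.9, 106.9]
tool_rot: [1.208, 1.211, -1.202]
wrist_force: [-1.2, -0.3, -2.6]
finger_gap: 65.6
```

Run:
```python
from h import *
print(r.get_state()["qpos"].round(2))
w=r.capture("wrist");save(w,"wrist18.png",None,1.5)
print(proj(w,(662.7,203,8))*1.5,proj(w,(662.7,203+37,8))*1.5)
go((662.7,203,75),yaw=0)
t=r.capture("top");save(t,"top5.png",(240,70,340,190),4)
```

```text
[-0.75  0.68  0.55  1.63 -0.42  0.94 -0.04]
[383.43730855 281.7610297 ] [383.74941014 226.56453254]
t 28.35 tcp [663.  202.9 106.9] gap 65.9 F [-0.  -0.6 -3. ]
(662.7, 203, 75) [ 3.19 -0.04 -0.01] [ 0.005 -0.002 -0.003]
```

View pics/wrist18.png

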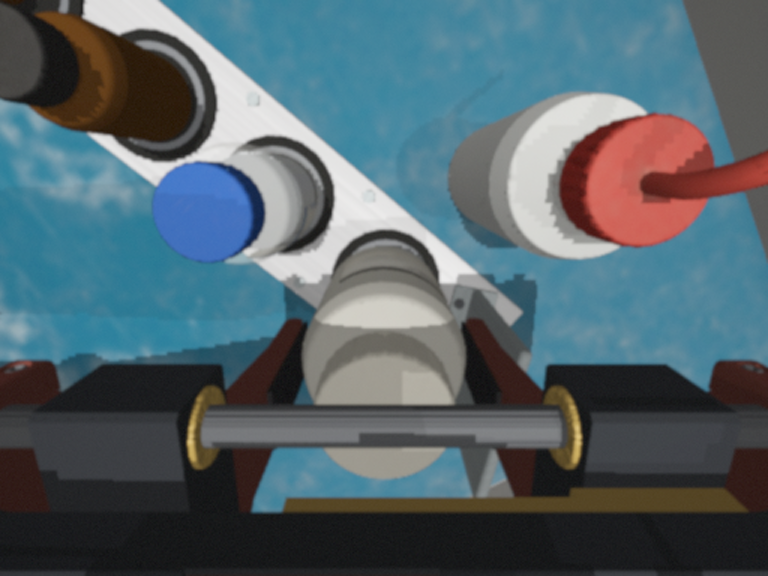

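View pics/top5.png

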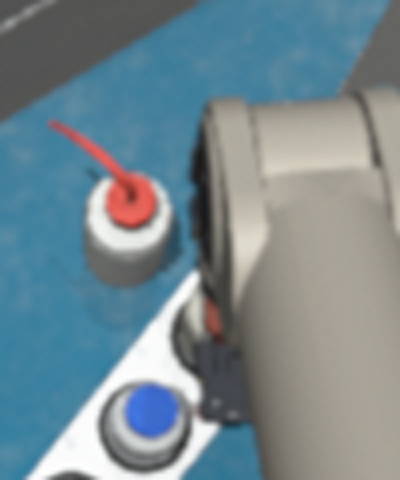

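servo_tool(targets=[[0, 0.8, 0, 0.07, 0, 0, 0], [0, 1.6, 0, 0.07, 0, 0, 0], [0, 2.4, 0, 0.07, 0, 0, 0], [0, 2.9, 0, 0.07, 0, 0, 0], [0, 3.15, 0, 0.07, 0, 0, 0], [0, 3.2, 0, 0.07, 0, 0, 0], [0, 3.2, 0, 0.07, 0, 0, 0], [0, 3.2, 0, 0.07, 0, 0, 0]])

```text
time: 29.2
tcp_pos: [663.3, 202.2, 74.8]
tool_rot: [1.209, 1.21, -1.202]
wrist_force: [-1.0, -0.1, -2.4]
finger_gap: 65.7
```

servo_tool(targets=[[0, 0.1, 0, 0, 0, 0, 0], [0, 0.1, 0, 0, 0, 0, 0], [0, 0.1, 0, 0, 0, 0, 0]])

```text
time: 29.5
tcp_pos: [663.4, 202.3, 74.7]
tool_rot: [1.21, 1.211, -1.202]
wrist_force: [-3.8, -0.7, 5.7]
finger_gap: 65.9
```

servo_tool(targets=[[0.85, 0, 0, 0, 0, 0, 0], [1, 0, 0, 0, 0, 0, 0], [1, 0, 0, 0, 0, 0, 0], [1, 0, 0, 0, 0, 0, 0], [1, 0, 0, 0, 0, 0, 0], [1, -2, 0, 0, 0, 0, 0], [1, -6, 0, 0, 0, 0, 0], [1, -10, 0, 0, 0, 0, 0], [1, -14, 0, 0, 0, 0, 0], [1, -17, 0, 0, 0, 0, 0], [1, -17, 0, 0, 0, 0, 0]])

```text
time: 30.6
tcp_pos: [665.4, 201.9, 250.1]
tool_rot: [1.216, 1.207, -1.195]
wrist_force: [-0.4, -0.3, -0.4]
finger_gap: 87.5
```

Run:
```python
from h import *
go((540,90,260),yaw=0)
```

```text
t 30.6 tcp [665.4 201.9 250.1] gap 87.5 F [-0.4 -0.3 -0.4]
(540, 90, 260) [ -1.2  -12.58  11.13] [ 0.004 -0.006 -0.012]
```

servo_tool(targets=[[1, -2, -4, 3, 0, 0, 0], [1, -4, -8, 6, 0, 0, 0], [1, -4, -12, 9, 0, 0, 0], [1, -4, -13, 10, 0, 0, 0], [1, -4, -13, 10, 0, 0, 0], [1, -4, -13, 10, 0, 0, 0]])

```text
time: 31.2
tcp_pos: [535.4, 101.8, 287.8]
tool_rot: [1.216, 1.207, -1.194]
wrist_force: [0.3, 0.6, 0.1]
finger_gap: 87.9
```

Run:
```python
from h import *
t=r.capture("top");s=r.capture("side");w=r.capture("wrist")
save(t,"top6.png",(200,100,340,260),3.7);save(s,"side6.png",(170,120,330,240),4.5);save(w,"wrist19.png",None,1.5)
S=[(662.7,203),(593.5,260),(524,317.3),(455,374.7)];H=[121,110,101,53]
for (x,y),h in zip(S,H): print("expected cap px (zoomed wrist)",proj(w,(x,y,8+h))*1.5)
go((0,0,0))
```

```text
expected cap px (zoomed wrist) [550.81749349 133.02953201]
expected cap px (zoomed wrist) [460.45748998  52.14143632]
expected cap px (zoomed wrist) [366.51583373 -33.34855059]
expected cap px (zoomed wrist) [281.48722395 -88.69807506]
t 31.35 tcp [536.1 102.4 287.5] gap 87.9 F [-0.   0.9  0.2]
(0, 0, 0) [ 28.08 -53.99  10.07] [-0.727 -0.    -0.013]
```

View pics/top6.png

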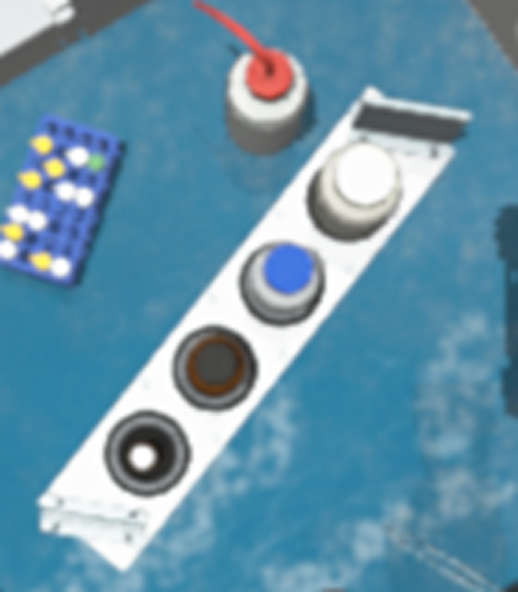

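View pics/wrist19.png

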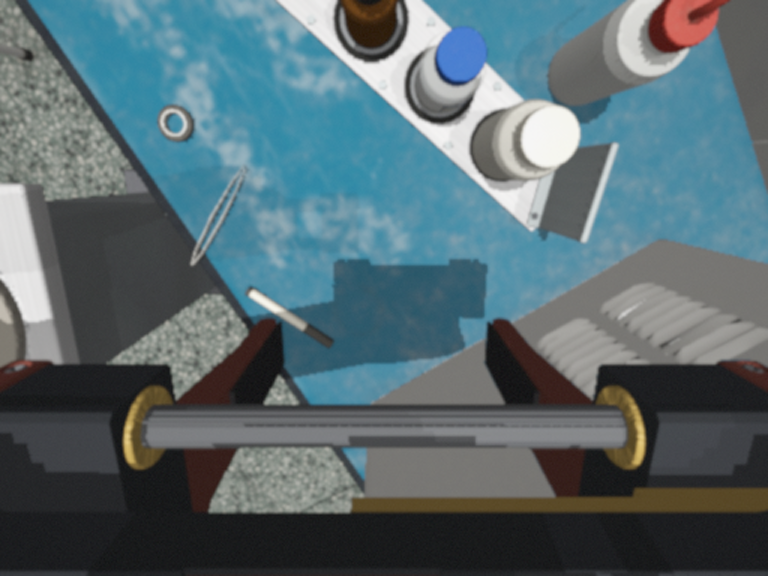

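View pics/side6.png

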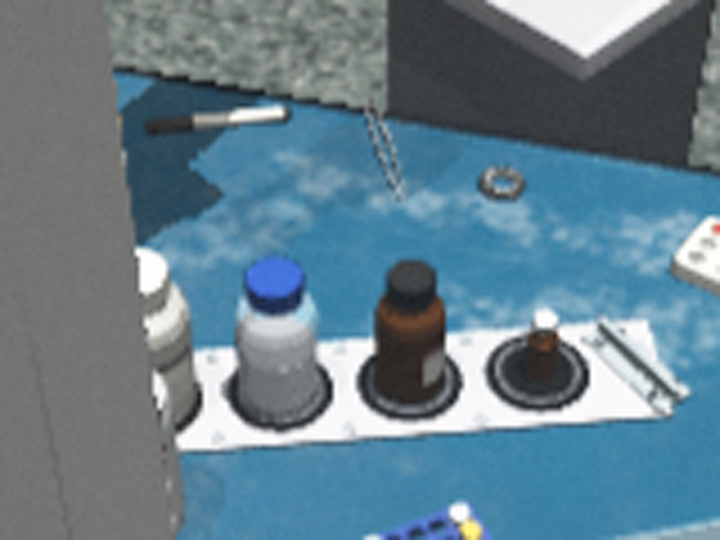

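Run:
```python
from h import *
t=r.capture("top")
S=[(662.7,203),(593.5,260),(524,317.3),(455,374.7)];H=[121,110,101,53]
z=lambda p:((p-[200,100])*3.7).round(1)
for (x,y),h in zip(S,H): print("seat",z(proj(t,(x,y,8))),"cap",z(proj(t,(x,y,8+h))))
```

```text
seat [345.6 199.1] cap [361.  172.6]
seat [279.3 283. ] cap [286. 268.]
seat [212.  367.8] cap [211.7 362.4]
seat [144.2 452.7] cap [140.8 454.1]
```

```bash
python3 -c "
from h import *
print(r.get_state()['time'],r.hand_in())"
```

```text
the job is handed in; nothing more can be done
31.4 None
```

I lined up the three bottles and the vial on the rail and handed the job in at 31.4 s, well inside the 96 s limit. From the tall upright plate the order is white, clear (blue cap), brown, then the vial by the low plate.

**Last checks:**
- **Centring:** the top view shows all four upright. The clear and white bottles match the expected cap positions. The brown bottle and the vial appear about 2–2.5 mm off their seat centres, near the limit of the calibration. A closer wrist view agreed for the white and clear bottles, within about 4 px in the enlarged picture.
- **Standing free:** the open gripper is well away from everything, at 288 mm height with the wrist force near zero. The highest force I read at a grasp or placing was about 8 N.
- **Obstacle at the last seat:** the wash bottle with the red cap stood close to the white bottle's seat. I turned the gripper before lowering the white bottle so that it stayed clear.
- **What disagreed:** some early measurements from single views differed by up to about 10 mm, up to about 20 mm for the vial. I corrected them with close wrist views before each grasp. The side camera shows only part of the white bottle, because a cabinet blocks its view.

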